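# Unlock the cash box and hold the lock open

## Task

The card case was left on top of the lock of the cash box: lift it off and set it down right way up on the bare desk. Then take the key from its wooden stand, work it all the way down into the lock with small to-and-fro wiggles past the sticky pins rather than brute force, turn it a quarter turn clockwise (seen from above) as far as it goes, and finish while still gripping the key and holding the lock turned against its spring. Leave the other things on the desk where they are.

Things in the scene. Friction and masses are not known exactly. Their poses are not given: they have to be found in the camera images.
- cash_box: heavy grey steel cash box that does not move, 140 (its x) x 116 (its y) x 50 mm high; origin at the centre of its underside, z up. The lock is in the middle of its flat top.
- keyhole (a point): centre of the keyway mouth in the box's top, 50 mm above the desk, axes as the box. The keyway is a slot 27 mm long along the box's x and 12 mm wide along its y, 20 mm deep and fixed in the box, so that a key bit in it can be rocked about 0.25 rad either way but not turned.
- pins (a point): hidden point amid the sticky pins: two rows of four, 7 and 14.5 mm below the mouth, stand 2 mm into the bit's path from both long sides of the slot. A straight push of 10 to 15 N usually jams on them; pressing lightly (5 to 10 N) while twisting the key to and fro by 0.2 to 0.25 rad (some 0.1 N m), a few times at each row, shoves the pins aside for good.
- home (a point): hidden point on the lock's axis, 34 mm below the mouth, where the key's tip stands when fully home: the floor of the plug's pocket (26 x 8 mm, in line with the keyway while locked), which begins 20 mm below the mouth. Only here is the key free to turn. Once its tip is in the pocket the key can be rocked no more than 0.08 rad.
- lock (a joint): angle of the lock's plug, rad: 0 = locked, growing clockwise from above to a stop at 1.5 (a quarter turn). A spring turns it back: 0.03 N m at 0, 0.075 at 1.5. The key has about 0.08 rad play in it, so the key itself turns to about 1.58. A steel ring 44 mm across, 2 mm proud of the top, turns with it; its pointer looks to the box's -x at 0, to +y when turned.
- key: safe key upright in the stand, tip down, 78 mm long, 45 g. Origin at the middle of its tip, z up, x across the flat of bit and head. Bit 24 (x) x 6 (y) mm, 12 mm high, rounded below, same either way round; then a 7 mm round shank up to 44 mm; black plastic head 34 (x) x 9 (y) mm from 44 to 78 mm.
- key_bow (a point): centre of the key's head, 61 mm above its tip, axes as the key: pinch the head across its 9 mm thickness (key's y). In the stand the head's underside rests on the stand's top; when the key is home in the lock the head's underside is 10 mm above the box's top.
- key_stand: fixed block of light wood, 52 (x) x 30 (y) x 46 mm high on a base plate 74 x 52 x 7 mm, with a slot along its x through which the key hangs; origin at the centre of its underside. The key can be lifted straight up out of it (50 mm clears it).
- card_case: small teal case for memory cards, 27 (x) x 59 (y) x 26 mm high, 35 g, lying right way up on the lock's ring; origin at the centre of its underside, z up.
- loupe: black loupe, 44 mm across, 45 mm high, bystander; origin at the centre of its underside.
- eraser: eraser 19 x 42 x 12 mm, bystander; origin at the centre of its underside.
- stamp: turned wooden stamp handle, 33 mm across, 67 mm high, bystander; origin at the centre of its underside.
- mug: white mug with handle, 81 x 116 x 94 mm, bystander; origin at the centre of its underside.
- stapler: black stapler 34 x 135 x 49 mm, bystander; origin at the centre of its underside.

How it is judged:
By the outcome, as a careful person would: the job done as asked, in the order asked, and still so for the second after the job is handed in, while the arm keeps its last pose, push and grip.
It also fails if it takes over 72 s, if anything falls off the work surface, if the arm or the gripper's body presses on something with over 40 N, if the wrist force passes 120 N, or if a joint passes its speed limit or range.

## Robot

A 6-joint arm with a two-finger parallel gripper is mounted at the origin on the work surface; the furniture and walls round the work are solid. World frame = base frame: x ahead of the robot, y to its left, z up, the work surface at z = 0. Lengths are in m, angles in degrees, forces in N, time in s.
With the tool pointing down it reaches from about 0.4 to 0.825 m from the base axis. Payload 7 kg.
Tool frame: the origin (TCP) lies between the finger pads; the fingertips stand ctrl.nose_length ahead of it and the grasp point (between the pads) lies 2 mm behind it (ctrl.nose_length is the distance from the TCP to the fingertips, in m); z points along the fingers, y is the line along which they close (so a half turn about z gives the same grasp; the last joint's range is limited). The gripper opens to 88 mm and grips with 3 to 60 N. Pads are 19 mm wide; open, the fingers measure 130 mm over their backs; the gripper's body (78 mm by 193 mm) begins 47 mm behind the grasp point.
Start: joints at [-56.373, 20.546, 0.682, 0, -70.136, -16.507], TCP at [0.199, -0.645, 0.244] pointing down, gripper open.
Joint ranges: [-176.03, 176.03], [-82.01, 121.73], [-58.28, 71.71], [-173.87, 95.51], [-174.79, -0.11], [-173.66, 173.66]. Speed limits (degrees/s): [136.94, 136.94, 172.46, 180, 180, 180].

## Interface

Orientations are given as [roll, pitch, yaw] about the fixed x, y, z axes, in that order (R = Rz(yaw) Ry(pitch) Rx(roll)).
In Python, from plant import ctrl gives the robot as it stands.
- The arm moves only by the tool apply_moves, never from a script. Its argument "commands" is a list of rows, each a list of 3 entries, a list of its own where there are three numbers: the shift along the world's x, y, z in cm, then the turn about the world's z in rad, then the closure, from 0 (fully open) to 1 (shut). In form: [[[x, y, z], turn, jaw], ...]. A call has 1 to 20 rows; each row is the pose to reach, as a shift and turn from the pose commanded when the call began; what a row does not reach only later rows make up. A row lasts 1/12 s, in which the tool goes at most 41.7 mm and 7.16 degrees, less where a joint would pass 70% of its speed; a pose out of reach is approached as far as the arm can. A call with a gripper value outside its range is refused whole. The fingers move at their own pace and stop on an object; the grip force is fixed at half the most. Time passes only in rows, so rows that repeat a pose let the fingers close. It gives the time, the measured TCP pose, the force, the opening and the grip force at its end, in the units of the state.
- ctrl.get_obs(): the state, without advancing time (a new reading comes with each control period).
- ctrl.snapshot(name): name is "scene" or "top"; returns a dict with "img" (384x512x3 uint8, red, green, blue), "fx", "fy", "cx", "cy" (pixels), "dist_coeffs" ([k1, k2, p1, p2, k3] as OpenCV has them; the pictures are not rectified), "T" (4x4, takes a point from camera to world coordinates). Camera axes: x right, y up, looking along -z (the intrinsics and any distortion apply to the point x, -y, -z); pixel columns grow to the right and rows downward; lengths in m; the calibration is good to about 2 mm. A picture is of the moment at which its call begins. There is no depth.
- ctrl.close_job(): hands the job in; it is judged then, once.
Trained networks look in a picture, given as the dict that the camera call returned (one of the last four; its "shot" number tells which), for a name from the list of things; names that differ only in an ending like _2 or _b are one class to them, and where a whole thing is asked for, a point or a joint stands for the part that bears it (a point fixed in the world has none). Each returns a list of dicts, best first, with "score" (0 to 1); they miss things now and then, are a little off and sometimes report something else, mostly with a low value. They report only what shows in the picture. A call takes as long as a camera call.
- ctrl.search_frame(picture, target): "at" ([column, row] in pixels, amid what is visible of it).
- ctrl.spot_point(picture, target): "at" ([column, row] in pixels: a listed point, or the origin of a listed thing).
The state is a dict: "clock": time; "joint_pos": joint angles; "qvel": joint speeds; "tau": joint torques, N m; "tool_pos": TCP position; "orientation": TCP orientation; "force": force on the tool from outside, world axes, zero at the start; "moment": the same for the moment, N m; "opening": finger opening in m; "gripper_force": force on a finger pad.
Only numpy, scipy, OpenCV 4.12 (cv2) and the standard library are available. Lean on these libraries where they do the work, as an engineer would, in place of code of your own. Each camera call takes 0.05 s, during which the arm holds its last target. There are 200 camera calls.

## Working session

There is one attempt and no reset: what is moved stays moved. The work goes in short steps, Python scripts to look and compute and a tool call to move; the robot and the scene stay as the last step left them, time stands still between calls to the robot, and variables do not carry over. Pictures are saved under pics/ and viewed, at most 10 in all, crops included, and the job is handed in when it is done.

Besides the shell and the picture viewer there is one more tool, called after "Emit:" in YAML: its name, and indented under it one key for each argument. apply_moves: Moves the arm, as the interface text tells. Its arguments: {"type":"object","properties":{"commands":{"type":"array"}},"required":["commands"]}

```bash
mkdir -p pics; cat > h.py <<'E'
import numpy as np, cv2
from plant import ctrl
def ray(s,px):
    K=np.array([[s['fx'],0,s['cx']],[0,s['fy'],s['cy']],[0,0,1.]])
    u=cv2.undistortPoints(np.array([[px]],float),K,np.array(s['dist_coeffs'],float))[0,0]
    T=np.array(s['T']); return T[:3,3],T[:3,:3]@np.array([u[0],-u[1],-1.])
def at_z(s,px,z):
    o,d=ray(s,px); return o+d*(z-o[2])/d[2]
def proj(s,P):
    T=np.array(s['T']); K=np.array([[s['fx'],0,s['cx']],[0,s['fy'],s['cy']],[0,0,1.]])
    p=(np.atleast_2d(P)-T[:3,3])@T[:3,:3]; p=p*[1,-1,-1]
    return cv2.projectPoints(p.astype(float),np.zeros(3),np.zeros(3),K,np.array(s['dist_coeffs'],float))[0][:,0]
def tri(s1,p1,s2,p2):
    o1,d1=ray(s1,p1);o2,d2=ray(s2,p2)
    A=np.c_[d1,-d2]; t=np.linalg.lstsq(A,o2-o1,rcond=None)[0]
    a=o1+d1*t[0];b=o2+d2*t[1]; return (a+b)/2,np.linalg.norm(a-b)
E
python3 - <<'E'
from h import *
a=ctrl.snapshot("scene");b=ctrl.snapshot("top")
for n,s in(("scene",a),("top",b)):
    cv2.imwrite(f"pics/{n}0.png",cv2.resize(s['img'][:,:,::-1],(800,600),interpolation=cv2.INTER_CUBIC)); print(n,np.round(s['T'],3).tolist(),s['fx'])
for t,z in dict(cash_box=0,keyhole=.05,key=0,key_bow=None,key_stand=0,card_case=.052,loupe=0,eraser=0,stamp=0,mug=0,stapler=0).items():
    ra=ctrl.spot_point(a,t)[:1];rb=ctrl.spot_point(b,t)[:1]
    out=[t]
    for r,s in((ra,a),(rb,b)):
        if r: out+=[np.round(r[0]['at'],1).tolist(),round(r[0]['score'],2)]+([np.round(at_z(s,r[0]['at'],z),3)] if z is not None else [])
        else: out+=['none']
    if ra and rb: out+=['tri']+[np.round(x,4) for x in tri(a,ra[0]['at'],b,rb[0]['at'])]
    print(*out)
o=ctrl.get_obs();print(o,ctrl.nose_length)
E
```

```text
scene [[0.622, 0.468, -0.627, -0.455], [-0.782, 0.396, -0.481, -0.742], [0.023, 0.79, 0.613, 1.014], [0.0, 0.0, 0.0, 1.0]] 428.40170032035985
top [[-0.109, 0.97, -0.216, 0.213], [-0.994, -0.107, 0.023, 0.006], [-0.001, 0.217, 0.976, 1.451], [0.0, 0.0, 0.0, 1.0]] 473.3832669666516
cash_box [303.8, 216.4] 0.61 [ 0.583 -0.159  0.   ] [295.9, 164.4] 0.64 [ 0.593 -0.157  0.   ] tri [ 0.5935 -0.1563 -0.0079] 0.0048
keyhole [303.6, 201.6] 0.78 [ 0.6   -0.142  0.05 ] [295.2, 160.3] 0.79 [ 0.593 -0.151  0.05 ] tri [ 0.5897 -0.1492  0.0599] 0.0021
key [234.7, 188.5] 0.54 [0.548 0.141 0.   ] [204.0, 191.3] 0.39 [0.538 0.14  0.   ] tri [0.5389 0.1372 0.0068] 0.0063
key_bow [233.6, 173.8] 0.59 [249.7, 195.5] 0.73 tri [0.4487 0.0195 0.1866] 0.0584
key_stand [231.9, 187.3] 0.68 [0.547 0.155 0.   ] [205.2, 190.7] 0.68 [0.54  0.136 0.   ] tri [0.5329 0.1371 0.0173] 0.0075
card_case [305.8, 202.2] 0.49 [ 0.6   -0.152  0.052] [293.8, 162.4] 0.55 [ 0.587 -0.146  0.052] tri [ 0.59   -0.1502  0.0556] 0.0127
loupe [281.5, 191.3] 0.67 [ 0.652 -0.01   0.   ] [240.8, 154.6] 0.78 [0.644 0.013 0.   ] tri [ 0.65
[... 439 characters left out ...]
5 -0.0081] 0.0142
{'clock': 1.2, 'joint_pos': array([-5.63732720e+01,  2.05459817e+01,  6.81440558e-01,  4.14645386e-04,
       -7.01360604e+01, -1.65073471e+01]), 'qvel': array([ 0.00182687, -0.07003101, -0.00209452,  0.04119181,  0.11811718,
       -0.06080743]), 'tau': array([ 8.41761139e-04, -5.82398021e+01,  2.93299234e+01,  7.00238004e+00,
        1.26232396e-02, -2.46871093e-05]), 'tool_pos': array([ 0.19867125, -0.64507319,  0.24356288]), 'orientation': array([ 1.79999534e+02, -5.44828321e-04, -1.62880478e+02]), 'force': array([ 0.10064546, -0.15950681, -0.12455654]), 'moment': array([-0.01335515, -0.04539973, -0.00233542]), 'gripper_force': 0.0, 'opening': 0.08794110945891219} 0.017
```

View pics/scene0.png

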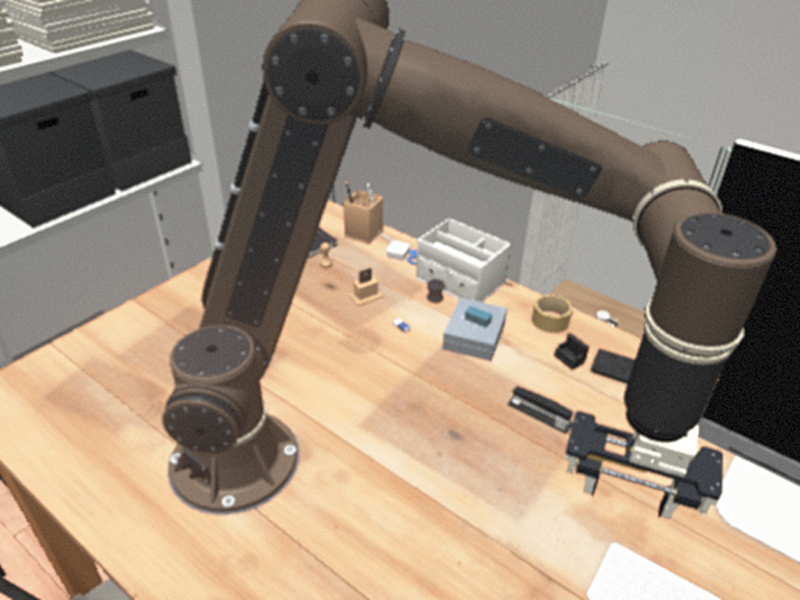

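View pics/top0.png

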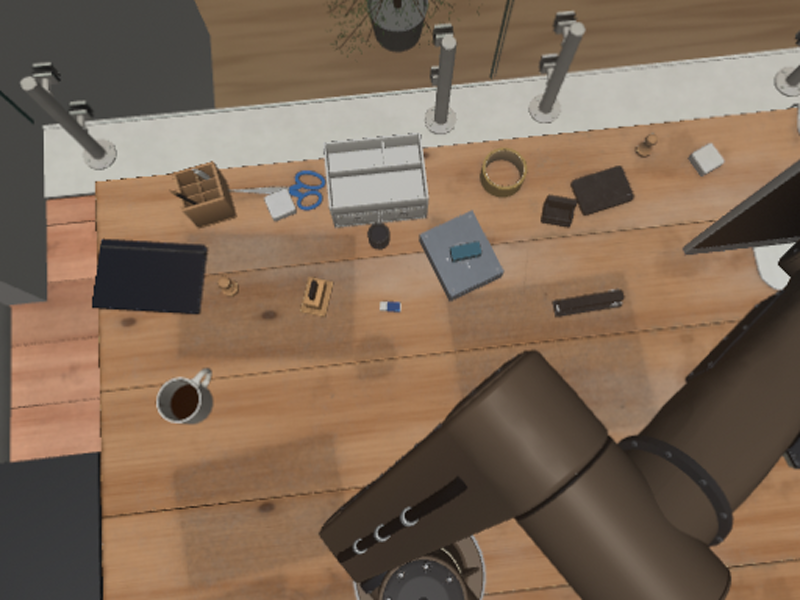

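Scene: box near (475,328) with the teal case on it, stand near (367,287). Top: box at (460,253), case at (465,251), stand with key at (316,295). A closer crop will give the orientations.

```bash
python3 - <<'E'
from h import *
a=ctrl.snapshot("scene");b=ctrl.snapshot("top")
import pickle; pickle.dump((a,b),open('s0.pkl','wb'))
c=np.zeros((600,800,3),np.uint8)
c[:320]=cv2.resize(b['img'][134:198,180:340,::-1],(800,320),interpolation=cv2.INTER_CUBIC)
c[320:]=cv2.resize(a['img'][165:235,200:400,::-1],(800,280),interpolation=cv2.INTER_CUBIC)
cv2.imwrite('pics/c0.png',c)
h=cv2.cvtColor(b['img'],cv2.COLOR_RGB2HSV)
print(b['img'][159:167,285:305:4].tolist(), b['img'][182:186,305].tolist())
E
```

```text
[[[115, 119, 125], [66, 98, 111], [65, 97, 110], [65, 97, 110], [65, 96, 109]], [[115, 121, 127], [66, 97, 110], [65, 97, 109], [66, 97, 110], [66, 97, 110]], [[116, 121, 127], [65, 98, 113], [65, 97, 110], [65, 97, 110], [65, 97, 109]], [[116, 121, 127], [67, 101, 113], [65, 97, 110], [65, 97, 110], [66, 97, 110]], [[116, 121, 127], [62, 89, 98], [65, 97, 110], [65, 97, 110], [61, 87, 96]], [[116, 121, 127], [71, 88, 93], [65, 96, 110], [59, 79, 86], [55, 66, 69]], [[135, 139, 143], [58, 65, 67], [57, 73, 80], [52, 61, 63], [72, 79, 83]], [[126, 130, 136], [52, 53, 51], [52, 59, 60], [92, 96, 100], [106, 111, 116]]] [[76, 75, 76], [67, 65, 64], [102, 88, 76], [148, 117, 93]]
```

View pics/c0.png

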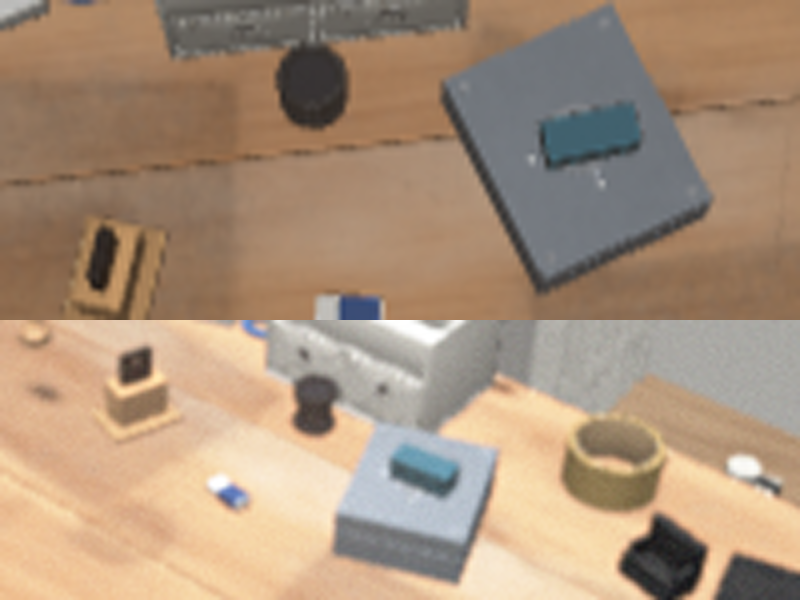

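The crop shows the box-top corners at (443,85),(612,5),(712,200),(543,282), the case top at (541..640,103..165), and the key head from (105,227) to (97,290). The lock's marks at (600,180) and (531,160) are the box's -x and +y sides.

```bash
python3 - <<'E'
from h import *
import pickle; a,b=pickle.load(open('s0.pkl','rb'))
from scipy.optimize import least_squares
f=lambda x,y:(x/5+180,y/5+134)
g=lambda x,y:(x/4+200,(y-320)/4+165)
def pose_fit(L,W,z,ptsb,ptsa,order,yaw0,c0):
    loc=np.array([[L/2*i,W/2*j,0] for i,j in order])
    def w(p): 
        c,s=np.cos(p[2]),np.sin(p[2]); R=np.array([[c,-s,0],[s,c,0],[0,0,1]])
        return loc@R.T+[p[0],p[1],z]
    def r(p):
        out=[]
        if ptsb: out.append((proj(b,w(p))-np.array(ptsb)).ravel())
        if ptsa: out.append((proj(a,w(p))-np.array(ptsa)).ravel())
        return np.concatenate(out)
    s=least_squares(r,[*c0,yaw0]); return np.round(s.x[:2],4),round(np.degrees(s.x[2]),1),np.round(s.fun,1)
bx=[f(443,85),f(612,5),f(712,200),f(543,276)]
for p in bx: print(np.round(at_z(b,p,.05),4))
# image up-left=+x+y
o=[(1,1),(1,-1),(-1,-1),(-1,1)]
print('box',pose_fit(.14,.116,.05,bx,None,o,.5,(.59,-.15)))
# scene crop corners of box top: far-left(375,425) far-right(498,452) near-right(468,548) near-left(337,515)
print('box scene',pose_fit(.14,.116,.05,None,[g(375,425),g(498,452),g(462,548),g(337,515)],o,.5,(.59,-.15)))
cs=[f(540,124),f(636,103),f(641,140),f(548,162)]
print([np.round(at_z(b,p,.078),4) for p in cs])
print('case',pose_fit(.027,.059,.078,cs,None,o,.2,(.59,-.15)))
k=[f(106,227),f(97,290)]
K=[at_z(b,p,.080) for p in k];print('key',K, np.degrees(np.arctan2(*(K[0]-K[1])[1::-1])))
t=[g(120,352),g(151,346)];T=[at_z(a,p,.080) for p in t];print('key scene',T, np.degrees(np.arctan2(*(T[1]-T[0])[1::-1])))
E
```

```text
[ 0.6317 -0.0733  0.05  ]
[ 0.6716 -0.1836  0.05  ]
[ 0.5411 -0.228   0.05  ]
[ 0.5053 -0.1198  0.05  ]
box (array([ 0.5875, -0.1511]), np.float64(19.3), array([-0.1, -0.8, -0.3, -0.3,  0.4,  0.1,  0. ,  1. ]))
box scene (array([ 0.5819, -0.1581]), np.float64(19.5), array([ 0.2, -0.2,  0.2, -0.1,  0.6, -0.1, -0.9,  0.3]))
[array([ 0.5926, -0.127 ,  0.078 ]), array([ 0.5993, -0.1861,  0.078 ]), array([ 0.576 , -0.1861,  0.078 ]), array([ 0.5686, -0.1289,  0.078 ])]
case (array([ 0.5842, -0.157 ]), np.float64(6.1), array([-0.3, -0.6, -0.5, -0.4,  0.7,  0.6,  0.1,  0.3]))
key [array([0.55717482, 0.13784734, 0.08      ]), array([0.51955322, 0.14634448, 0.08      ])] -12.72717191705575
key scene [array([0.53080397, 0.14857344, 0.08      ]), array([0.55726419, 0.13271178, 0.08      ])] -30.940705965120436
```

Emit:
apply_moves:
  commands:
    - [[38.5,48.8,-6],1.377,0.3]
    - [[38.5,48.8,-6],1.377,0.3]
    - [[38.5,48.8,-6],1.377,0.3]
    - [[38.5,48.8,-6],1.377,0.3]
    - [[38.5,48.8,-6],1.377,0.3]
    - [[38.5,48.8,-6],1.377,0.3]
    - [[38.5,48.8,-6],1.377,0.3]
    - [[38.5,48.8,-6],1.377,0.3]
    - [[38.5,48.8,-6],1.377,0.3]
    - [[38.5,48.8,-6],1.377,0.3]
    - [[38.5,48.8,-6],1.377,0.3]
    - [[38.5,48.8,-6],1.377,0.3]
    - [[38.5,48.8,-6],1.377,0.3]
    - [[38.5,48.8,-6],1.377,0.3]
    - [[38.5,48.8,-6],1.377,0.3]
    - [[38.5,48.8,-6],1.377,0.3]
    - [[38.5,48.8,-6],1.377,0.3]
    - [[38.5,48.8,-6],1.377,0.3]

```text
clock: 2.8
tool_pos: [0.5836, -0.1568, 0.1833]
orientation: [180.0, 0.0, -83.9]
force: [0.3, -0.7, 0.3]
opening: 0.0613
gripper_force: 0.0
```

```bash
python3 - <<'E'
from h import *
o=ctrl.get_obs();print(o['clock'],o['joint_pos'].round(1),o['tool_pos'],o['orientation'],o['opening'])
a=ctrl.snapshot("scene");b=ctrl.snapshot("top")
import pickle; pickle.dump((a,b),open('s1.pkl','wb'))
c=np.zeros((600,800,3),np.uint8)
c[:320]=cv2.resize(b['img'][134:198,180:340,::-1],(800,320),interpolation=cv2.INTER_CUBIC)
c[320:]=cv2.resize(a['img'][165:235,200:400,::-1],(800,280),interpolation=cv2.INTER_CUBIC)
cv2.imwrite('pics/c1.png',c)
E
```

```text
2.8 [  3.5  16.6 -13.4   0.  -60.1   2.6] [ 0.58359175 -0.15675225  0.1833246 ] [ 1.79964307e+02  1.16156848e-03 -8.39250107e+01] 0.06133026366956825
```

View pics/c1.png

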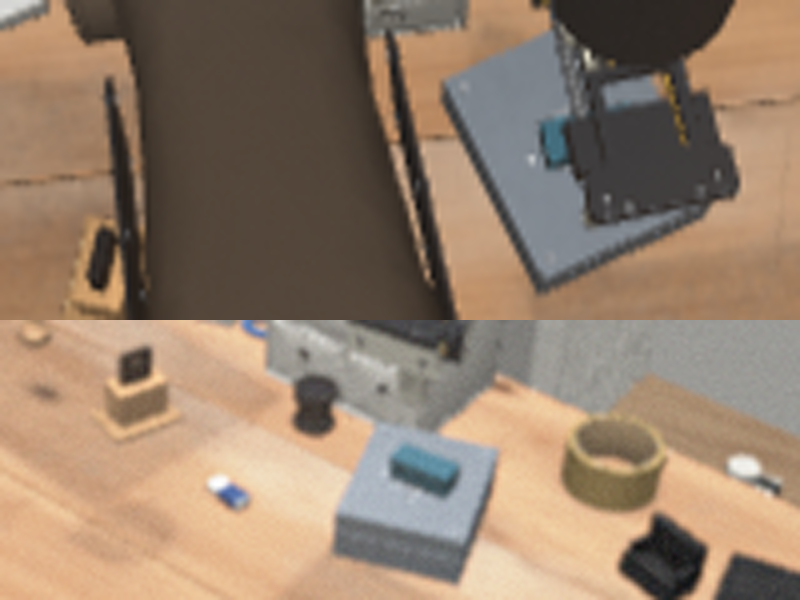

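Both views show the gripper over the case, which is undisturbed at (425,470) in the scene crop. Descending and gripping.

Emit:
apply_moves:
  commands:
    - [[0,0,-4],0,0.3]
    - [[0,0,-8],0,0.3]
    - [[0,0,-10],0,0.3]
    - [[0,0,-11],0,0.3]
    - [[0,0,-11],0,0.3]
    - [[0,0,-11],0,1]
    - [[0,0,-11],0,1]
    - [[0,0,-11],0,1]
    - [[0,0,-11],0,1]
    - [[0,0,-11],0,1]
    - [[0,0,-11],0,1]
    - [[0,0,-10],0,1]
    - [[0,0,-7],0,1]
    - [[0,0,-4],0,1]
    - [[0,0,-4],0,1]

```text
clock: 4.15
tool_pos: [0.5871, -0.1575, 0.1505]
orientation: [-179.5, -0.1, -83.9]
force: [1.5, -0.1, 0.1]
opening: 0.0259
gripper_force: 30.0
```

Emit:
apply_moves:
  commands:
    - [[-4,2,0],0,1]
    - [[-8,4.5,0],0,1]
    - [[-12,7,0],0,1]
    - [[-15.4,8.7,0],0,1]
    - [[-15.4,8.7,0],0,1]
    - [[-15.4,8.7,-4],0,1]
    - [[-15.4,8.7,-8],0,1]
    - [[-15.4,8.7,-10],0,1]
    - [[-15.4,8.7,-11],0,1]
    - [[-15.4,8.7,-11.5],0,1]
    - [[-15.4,8.7,-11.8],0,1]
    - [[-15.4,8.7,-11.8],0,1]

```text
clock: 5.15
tool_pos: [0.4301, -0.07, 0.0258]
orientation: [-180.0, -0.0, -84.0]
force: [-0.2, -0.2, -0.2]
opening: 0.0255
gripper_force: 30.0
```

Emit:
apply_moves:
  commands:
    - [[0,0,-0.2],0,1]
    - [[0,0,-0.4],0,1]
    - [[0,0,-0.4],0,1]
    - [[0,0,-0.4],0,1]

```text
clock: 5.48
tool_pos: [0.4305, -0.0699, 0.0223]
orientation: [-179.9, 0.0, -84.0]
force: [-0.1, 1.8, 4.0]
opening: 0.0259
gripper_force: 30.0
```

Emit:
apply_moves:
  commands:
    - [[0,0,-0.4],0,0.3]
    - [[0,0,-0.4],0,0.3]
    - [[0,0,-0.4],0,0.3]
    - [[0,0,-0.4],0,0.3]
    - [[0,0,1],0,0.3]
    - [[0,0,4],0,0.3]
    - [[0,0,8],0,0.3]
    - [[0,0,12],0,0.3]
    - [[0,0,16],0,0.3]
    - [[-15,-45,20],0,0.3]
    - [[-15,-45,20],0,0.3]
    - [[-15,-45,20],0,0.3]
    - [[-15,-45,20],0,0.3]
    - [[-15,-45,20],0,0.3]
    - [[-15,-45,20],0,0.3]
    - [[-15,-45,20],0,0.3]
    - [[-15,-45,20],0,0.3]
    - [[-15,-45,20],0,0.3]
    - [[-15,-45,20],0,0.3]
    - [[-15,-45,20],0,0.3]

```text
clock: 7.15
tool_pos: [0.2839, -0.5052, 0.2202]
orientation: [-180.0, 0.0, -84.0]
force: [1.1, -0.3, 0.4]
opening: 0.0613
gripper_force: 0.0
```

```bash
python3 - <<'E'
from h import *
o=ctrl.get_obs();print(o['clock'],o['joint_pos'].round(1),o['tool_pos'],o['orientation'],o['opening'])
a=ctrl.snapshot("scene");b=ctrl.snapshot("top")
import pickle; pickle.dump((a,b),open('s2.pkl','wb'))
for t in('keyhole','key_bow','card_case'):
    ra=ctrl.spot_point(a,t)[:2];rb=ctrl.spot_point(b,t)[:2]
    z=dict(keyhole=.05,key_bow=.063,card_case=0)[t]
    print(t,[(np.round(r['at'],1).tolist(),round(r['score'],2),np.round(at_z(a,r['at'],z),4)) for r in ra],[(np.round(r['at'],1).tolist(),round(r['score'],2),np.round(at_z(b,r['at'],z),4)) for r in rb])
c=np.zeros((600,800,3),np.uint8)
R=lambda i,w,h:cv2.resize(i[:,:,::-1],(w,h),interpolation=cv2.INTER_CUBIC)
c[:300,:400]=R(b['img'][145:182,270:320],400,300)
c[:300,400:]=R(b['img'][170:207,185:235],400,300)
c[300:,:400]=R(a['img'][180:217,280:330],400,300)
c[300:,400:]=R(a['img'][165:202,215:265],400,300)
cv2.imwrite('pics/c2.png',c)
E
```

```text
7.15 [-41.3  12.6 -13.6  -0.  -63.8  47.3] [ 0.28392769 -0.5052067   0.22015291] [-1.79999770e+02  9.22893642e-03 -8.39980415e+01] 0.06125256287822547
keyhole [([303.6, 204.8], 0.71, array([ 0.5844, -0.1525,  0.05  ])), ([235.4, 174.7], 0.34, array([0.5674, 0.1536, 0.05  ]))] [([295.2, 162.9], 0.87, array([ 0.585, -0.15 ,  0.05 ]))]
key_bow [([231.7, 171.7], 0.62, array([0.5595, 0.1656, 0.063 ]))] [([200.4, 183.3], 0.58, array([0.5497, 0.1429, 0.063 ]))]
card_case [([257.1, 224.8], 0.6, array([ 0.4391, -0.0579,  0.    ]))] [([273.6, 216.1], 0.7, array([ 0.4362, -0.0675,  0.    ]))]
```

View pics/c2.png

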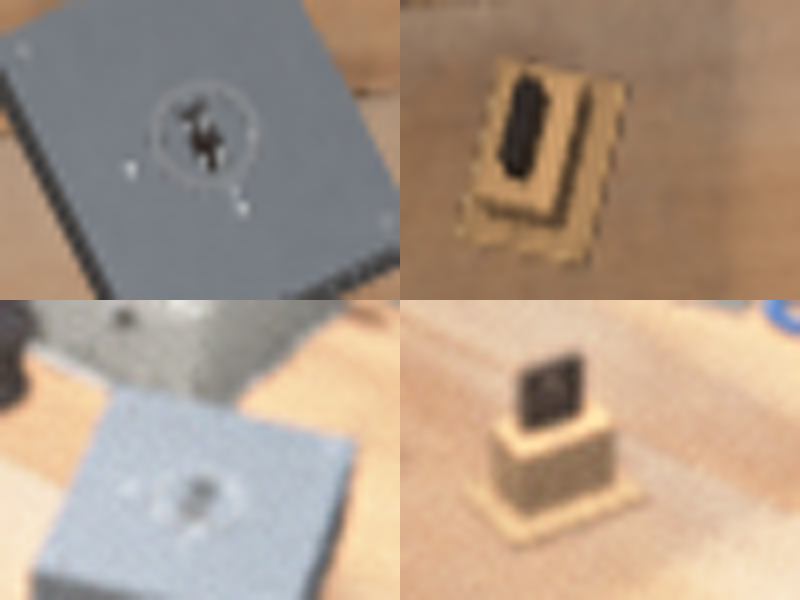

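Top-left: ring centre (207,136), keyway along the box's long side, pointer on the near right. Right: key head top (528,75)-(518,180), stand base corners (497,57),(630,85),(585,265),(460,235).

```bash
python3 - <<'E'
from h import *
import pickle; a,b=pickle.load(open('s2.pkl','rb'))
from scipy.optimize import least_squares
fb=lambda x,y:(x/8+270-.5+.06,y/8+145-.44); gb=lambda x,y:((x-400)/8+185-.44,y/8+170-.44)
fa=lambda x,y:(x/8+280-.44,(y-300)/8+180-.44); ga=lambda x,y:((x-400)/8+215-.44,(y-300)/8+165-.44)
print('hole top',at_z(b,fb(207,136),.052),'scene',at_z(a,fa(201,497),.052),tri(b,fb(207,136),a,fa(201,497)))
def fit(items,x0):
    def w(p,P):
        c,s=np.cos(p[2]),np.sin(p[2]); P=np.array(P,float); return P@np.array([[c,-s,0],[s,c,0],[0,0,1]]).T+[p[0],p[1],0]
    r=lambda p:np.concatenate([(proj(s,w(p,P))-np.array(q)).ravel() for s,P,q in items])
    s=least_squares(r,x0,loss='soft_l1');return s.x[:2].round(4),np.degrees(s.x[2]).round(1),s.fun.round(1)
box=lambda L,W,z:[(L/2,W/2,z),(L/2,-W/2,z),(-L/2,-W/2,z),(-L/2,W/2,z)]
top=[(b,box(.074,.052,.007),[gb(497,57),gb(630,83),gb(585,265),gb(460,235)]),
     (b,box(.052,.030,.046),[gb(505,60),gb(592,85),gb(553,222),gb(478,192)]),]
print('stand top',fit(top,[.54,.14,-.2]))
sc=[(a,box(.074,.052,.007)[2:],[ga(520,545),ga(467,485)]),(a,box(.074,.052,.007)[1:2],[ga(648,493)]),
 (a,box(.052,.03,.046)[1:],[ga(615,428),ga(520,457),ga(492,430)])]
print('stand scene',fit(sc,[.54,.14,-.2]))
print('both',fit(top+sc,[.54,.14,-.2]))
K=[at_z(b,gb(*p),.080) for p in((529,77),(518,177))];print('key top',(K[0]+K[1])/2,np.degrees(np.arctan2(*(K[0]-K[1])[1::-1])))
T=[at_z(a,ga(*p),.080) for p in((520,370),(578,352))];print('key scene topedge(near face)',(T[0]+T[1])/2,np.degrees(np.arctan2(*(T[1]-T[0])[1::-1])))
print('bow tri',tri(b,gb(524,130),a,ga(550,385)))
# box yaw via corner, pointer marks
print('pointer',at_z(b,fb(241,208),.05),'ymark',at_z(b,fb(130,170),.05))
E
```

```text
hole top [ 0.58859678 -0.15106655  0.052     ] scene [ 0.58765921 -0.15479631  0.052     ] (array([ 0.59021167, -0.15221977,  0.04875698]), np.float64(0.002097107799694434))
stand top (array([0.5426, 0.1436]), np.float64(-18.6), array([ 0.5, -0.1,  0. ,  0.1,  0.1,  0. , -0.6,  0.3,  0.6,  0.6, -0.7,
       -0.4,  0.1, -1.2, -0.2,  0.4]))
stand scene (array([0.5398, 0.1373]), np.float64(-18.3), array([-0.4, -0.1, -0.5,  0.3,  0.1,  0.2,  0.3, -0.3,  0.5,  0.3,  0. ,
       -0.4]))
both (array([0.5425, 0.1423]), np.float64(-18.2), array([ 0.9, -0.1,  0.4, -0. ,  0.6, -0.1, -0.1,  0.3,  0.9,  0.6, -0.4,
       -0.5,  0.6, -1.3,  0.3,  0.5, -0.9, -1. , -1. , -0.5, -0.4, -0.6,
       -0.2, -1.2, -0. , -0.6, -0.5, -1.2]))
key top [0.53926512 0.14292247 0.08      ] -10.900711363048446
key scene topedge(near face) [0.54268686 0.14291464 0.08      ] -21.066846663671985
bow tri (array([0.54218077, 0.14353156, 0.06585231]), np.float64(0.002108625343838261))
pointer [ 0.55943915 -0.16058477  0.05      ] ymark [ 0.57898553 -0.12030957  0.05      ]
```

Emit:
apply_moves:
  commands:
    - [[25.8,64.8,-4],1.152,0.5]
    - [[25.8,64.8,-4],1.152,0.5]
    - [[25.8,64.8,-4],1.152,0.5]
    - [[25.8,64.8,-4],1.152,0.5]
    - [[25.8,64.8,-4],1.152,0.5]
    - [[25.8,64.8,-4],1.152,0.5]
    - [[25.8,64.8,-4],1.152,0.5]
    - [[25.8,64.8,-4],1.152,0.5]
    - [[25.8,64.8,-4],1.152,0.5]
    - [[25.8,64.8,-4],1.152,0.5]
    - [[25.8,64.8,-4],1.152,0.5]
    - [[25.8,64.8,-4],1.152,0.5]
    - [[25.8,64.8,-4],1.152,0.5]
    - [[25.8,64.8,-4],1.152,0.5]
    - [[25.8,64.8,-4],1.152,0.5]
    - [[25.8,64.8,-4],1.152,0.5]
    - [[25.8,64.8,-4],1.152,0.5]
    - [[25.8,64.8,-4],1.152,0.5]
    - [[25.8,64.8,-4],1.152,0.5]
    - [[25.8,64.8,-4],1.152,0.5]

```text
clock: 9.22
tool_pos: [0.5423, 0.1454, 0.1801]
orientation: [180.0, 0.0, -17.9]
force: [-0.1, -0.7, -0.4]
opening: 0.0435
gripper_force: 0.0
```

Emit:
apply_moves:
  commands:
    - [[0,0,-3],0,0.5]
    - [[0,0,-6],0,0.5]
    - [[0,0,-7.5],0,0.5]
    - [[0,0,-7.5],0,0.5]
    - [[0,0,-7.5],0,0.5]

```text
clock: 9.63
tool_pos: [0.5427, 0.1437, 0.1053]
orientation: [179.9, 0.0, -18.0]
force: [1.0, 0.4, 0.8]
opening: 0.044
gripper_force: 0.0
```

```bash
python3 - <<'E'
from h import *
o=ctrl.get_obs();print(o['clock'],o['joint_pos'].round(1),o['tool_pos'],o['orientation'],o['force'])
a=ctrl.snapshot("scene");b=ctrl.snapshot("top")
import pickle; pickle.dump((a,b),open('s3.pkl','wb'))
R=lambda i,w,h:cv2.resize(i[:,:,::-1],(w,h),interpolation=cv2.INTER_CUBIC)
cv2.imwrite('pics/c3.png',np.hstack([R(b['img'][140:220,180:260],400,400),R(a['img'][140:220,195:275],400,400)]))
E
```

```text
9.6333 [ 34.8  17.4 -24.    0.  -48.7  37.2] [0.54272181 0.14373122 0.10533143] [ 1.79941323e+02  2.62016320e-02 -1.79957130e+01] [1.01512514 0.41314836 0.79051376]
```

View pics/c3.png

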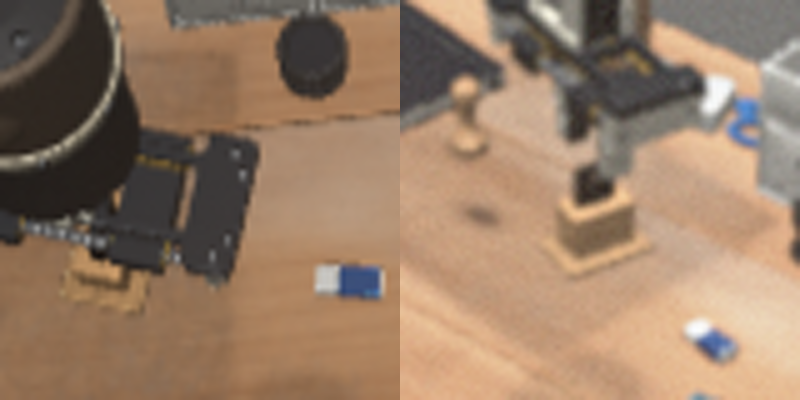

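The scene crop shows the fingers straddling the key head at (593,183), with the stand clear. Descend and close.

Emit:
apply_moves:
  commands:
    - [[0,0,-2],0,0.5]
    - [[0,0,-3.2],0,0.5]
    - [[0,0,-3.7],0,0.5]
    - [[0,0,-3.7],0,0.5]
    - [[0,0,-3.7],0,0.5]
    - [[0,0,-3.7],0,1]
    - [[0,0,-3.7],0,1]
    - [[0,0,-3.7],0,1]
    - [[0,0,-3.7],0,1]
    - [[0,0,-3.7],0,1]
    - [[0,0,-3.7],0,1]

```text
clock: 10.65
tool_pos: [0.5433, 0.1447, 0.0682]
orientation: [-180.0, -0.0, -18.0]
force: [-0.2, -0.8, 1.4]
opening: 0.0092
gripper_force: 0.3
```

```bash
python3 - <<'E'
from h import *
o=ctrl.get_obs();print(o['clock'],o['tool_pos'],o['orientation'],o['force'],o['moment'],o['opening'],o['gripper_force'])
E
```

```text
10.65 [0.54330306 0.14466777 0.06822516] [-1.79994560e+02 -6.90652741e-03 -1.79780360e+01] [-0.21877503 -0.76512775  1.35349789] [-0.29397155  0.23697551  0.00405017] 0.00922798357522907 0.32306076027452946
```

Emit:
apply_moves:
  commands:
    - [[0,0,0],0,1]
    - [[0,0,0],0,1]
    - [[0,0,1],0,1]
    - [[0,0,2],0,1]
    - [[0,0,4],0,1]
    - [[0,0,6],0,1]
    - [[0,0,8],0,1]
    - [[0,0,10],0,1]
    - [[0,0,10],0,1]

```text
clock: 11.4
tool_pos: [0.5455, 0.1457, 0.1736]
orientation: [-179.7, -0.3, -17.9]
force: [0.2, -0.0, 0.3]
opening: 0.0087
gripper_force: 30.0
```

Emit:
apply_moves:
  commands:
    - [[4.5,-29.7,0],0.646,1]
    - [[4.5,-29.7,0],0.646,1]
    - [[4.5,-29.7,0],0.646,1]
    - [[4.5,-29.7,0],0.646,1]
    - [[4.5,-29.7,0],0.646,1]
    - [[4.5,-29.7,0],0.646,1]
    - [[4.5,-29.7,0],0.646,1]
    - [[4.5,-29.7,0],0.646,1]
    - [[4.5,-29.7,0],0.646,1]
    - [[4.5,-29.7,0],0.646,1]
    - [[4.5,-29.7,-3],0.646,1]
    - [[4.5,-29.7,-4],0.646,1]
    - [[4.5,-29.7,-4],0.646,1]
    - [[4.5,-29.7,-4],0.646,1]

```text
clock: 12.57
tool_pos: [0.588, -0.1516, 0.1281]
orientation: [-180.0, 0.1, 19.1]
force: [0.1, 0.5, -0.7]
opening: 0.0086
gripper_force: 30.0
```

```bash
python3 - <<'E'
from h import *
o=ctrl.get_obs();print(o['clock'],o['joint_pos'].round(1),o['tool_pos'],o['orientation'],o['force'],o['moment'])
a=ctrl.snapshot("scene");b=ctrl.snapshot("top")
import pickle; pickle.dump((a,b),open('s4.pkl','wb'))
for t,z in(('key',o['tool_pos'][2]-.0662),('key_bow',o['tool_pos'][2]-.0052),('keyhole',.05)):
  for s in(a,b): print(t,[(np.round(r['at'],1),round(r['score'],2),at_z(s,r['at'],z).round(4)) for r in ctrl.spot_point(s,t)[:1]])
tp=o['tool_pos']; print('expected tip px',proj(a,[tp-[0,0,.0662],tp-[0,0,.0662-.078],[.588,-.152,.05]]))
R=lambda i,w,h:cv2.resize(i[:,:,::-1],(w,h),interpolation=cv2.INTER_CUBIC)
cv2.imwrite('pics/c4.png',np.hstack([R(b['img'][135:195,265:325],400,400),R(a['img'][170:230,275:335],400,400)]))
E
```

```text
12.5667 [  4.   19.8 -16.7   0.  -53.6 105.1] [ 0.58799533 -0.15163028  0.12814641] [-1.79989797e+02  8.41549965e-02  1.91076346e+01] [ 0.12869782  0.5341033  -0.68173835] [-0.14101579  0.05702886  0.01021634]
key [(array([305.6, 201.7]), 0.64, array([ 0.5907, -0.1556,  0.0619]))]
key []
key_bow [(array([305.2, 185. ]), 0.63, array([ 0.6008, -0.1406,  0.1229]))]
key_bow []
keyhole [(array([304.4, 202.4]), 0.64, array([ 0.5976, -0.1472,  0.05  ]))]
keyhole [(array([295. , 160.5]), 0.57, array([ 0.5926, -0.1504,  0.05  ]))]
expected tip px [[304.24482076 201.60809819]
 [306.26696914 183.97578118]
 [304.03331835 204.25295325]]
```

View pics/c4.png

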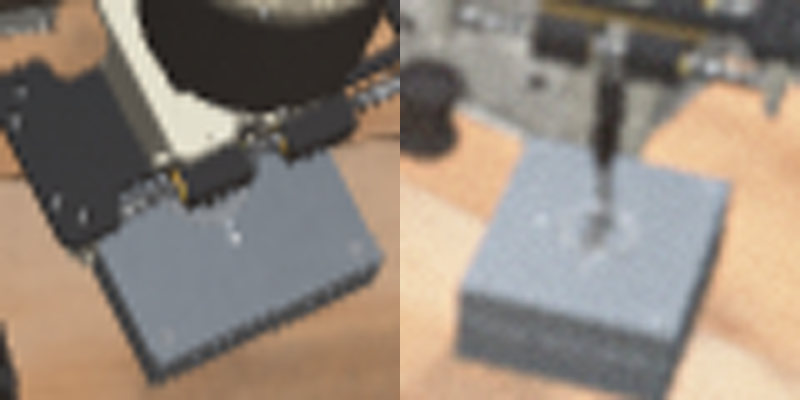

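Tip hovers at about (602,232), directly over the ring and keyway centre near (604,231) in the scene crop. Lowering carefully.

Emit:
apply_moves:
  commands:
    - [[0,0,-0.5],0,1]
    - [[0,0,-0.9],0,1]
    - [[0,0,-1.1],0,1]
    - [[0,0,-1.3],0,1]
    - [[0,0,-1.45],0,1]
    - [[0,0,-1.6],0,1]
    - [[0,0,-1.6],0,1]
    - [[0,0,-1.6],0,1]

```text
clock: 13.63
tool_pos: [0.5882, -0.1524, 0.112]
orientation: [-180.0, 0.0, 19.0]
force: [0.0, 0.5, -0.8]
opening: 0.0086
gripper_force: 30.0
```

```bash
cat > o.py <<'E'
from h import *
o=ctrl.get_obs();print(o['clock'].__round__(2),o['tool_pos'].round(4),o['orientation'].round(2),'F',o['force'].round(2),'M',o['moment'].round(3),o['opening'],o['gripper_force'])
E
python3 o.py
```

```text
13.63 [ 0.5882 -0.1524  0.112 ] [-1.800e+02  1.000e-02  1.903e+01] F [ 0.02  0.54 -0.8 ] M [-0.095  0.136 -0.023] 0.008555202117133186 29.996773302555084
```

Emit:
apply_moves:
  commands:
    - [[0,0,-0.2],0,1]
    - [[0,0,-0.3],0,1]
    - [[0,0,-0.35],0,1]
    - [[0,0,-0.4],0,1]
    - [[0,0,-0.4],0,1]

```text
clock: 14.05
tool_pos: [0.589, -0.1524, 0.1102]
orientation: [179.9, -0.1, 19.1]
force: [-2.8, 2.1, 14.4]
opening: 0.0089
gripper_force: 30.0
```

```bash
python3 o.py
```

```text
14.05 [ 0.589  -0.1524  0.1102] [ 1.7993e+02 -1.1000e-01  1.9080e+01] F [-2.8   2.13 14.43] M [ 8.92e-01  1.80e+00 -1.00e-03] 0.008940825202624576 30.009942054748535
```

Emit:
apply_moves:
  commands:
    - [[0,0,0.1],0.12,1]
    - [[0,0,0.1],0.24,1]
    - [[0,0,0.1],0.12,1]
    - [[0,0,0.1],0,1]
    - [[0,0,0.1],-0.12,1]
    - [[0,0,0.1],-0.24,1]
    - [[0,0,0.1],-0.12,1]
    - [[0,0,0.1],0,1]
    - [[0,0,0.1],0.12,1]
    - [[0,0,0.1],0.24,1]
    - [[0,0,0.1],0.12,1]
    - [[0,0,0.1],0,1]
    - [[0,0,0.1],-0.12,1]
    - [[0,0,0.1],-0.24,1]
    - [[0,0,0.1],-0.12,1]
    - [[0,0,0.1],0,1]

```text
clock: 15.38
tool_pos: [0.5884, -0.1522, 0.1093]
orientation: [180.0, -0.0, 19.2]
force: [-0.4, 0.7, -0.6]
opening: 0.009
gripper_force: 30.0
```

```bash
python3 o.py
```

```text
15.38 [ 0.5884 -0.1522  0.1093] [ 1.7999e+02 -3.0000e-02  1.9210e+01] F [-0.36  0.73 -0.65] M [-0.075  0.116  0.038] 0.009008236517498882 29.996682107448578
```

Emit:
apply_moves:
  commands:
    - [[0,0,-0.1],0.12,1]
    - [[0,0,-0.1],0.24,1]
    - [[0,0,-0.1],0.12,1]
    - [[0,0,-0.1],0,1]
    - [[0,0,-0.1],-0.12,1]
    - [[0,0,-0.1],-0.24,1]
    - [[0,0,-0.15],-0.12,1]
    - [[0,0,-0.15],0,1]
    - [[0,0,-0.15],0.12,1]
    - [[0,0,-0.15],0.24,1]
    - [[0,0,-0.2],0.12,1]
    - [[0,0,-0.2],0,1]
    - [[0,0,-0.2],-0.12,1]
    - [[0,0,-0.2],-0.24,1]
    - [[0,0,-0.2],-0.12,1]
    - [[0,0,-0.2],0,1]

```text
clock: 16.72
tool_pos: [0.5883, -0.1523, 0.1071]
orientation: [180.0, -0.0, 19.2]
force: [0.9, 0.5, -0.9]
opening: 0.0087
gripper_force: 30.0
```

```bash
python3 o.py
```

```text
16.72 [ 0.5883 -0.1523  0.1071] [ 1.800e+02 -1.000e-02  1.921e+01] F [ 0.91  0.48 -0.89] M [-0.126  0.141  0.037] 0.0087240016667632 29.996855556964874
```

Still free; continue wiggling downward.

Emit:
apply_moves:
  commands:
    - [[0,0,-0.1],0.12,1]
    - [[0,0,-0.1],0.24,1]
    - [[0,0,-0.1],0.12,1]
    - [[0,0,-0.15],0,1]
    - [[0,0,-0.15],-0.12,1]
    - [[0,0,-0.2],-0.24,1]
    - [[0,0,-0.2],-0.12,1]
    - [[0,0,-0.25],0,1]
    - [[0,0,-0.25],0.12,1]
    - [[0,0,-0.3],0.24,1]
    - [[0,0,-0.3],0.12,1]
    - [[0,0,-0.35],0,1]
    - [[0,0,-0.35],-0.12,1]
    - [[0,0,-0.4],-0.24,1]
    - [[0,0,-0.4],-0.12,1]
    - [[0,0,-0.4],0,1]

```text
clock: 18.05
tool_pos: [0.5886, -0.1522, 0.1034]
orientation: [180.0, -0.0, 19.2]
force: [-0.2, 1.1, 1.1]
opening: 0.0089
gripper_force: 30.0
```

```bash
python3 o.py
```

```text
18.05 [ 0.5886 -0.1522  0.1034] [ 1.7999e+02 -5.0000e-02  1.9210e+01] F [-0.17  1.13  1.11] M [0.193 0.214 0.017] 0.008946791065941173 29.999814927577972
```

Emit:
apply_moves:
  commands:
    - [[0,0,-0.05],0.12,1]
    - [[0,0,-0.1],0.24,1]
    - [[0,0,-0.1],0.12,1]
    - [[0,0,-0.1],0,1]
    - [[0,0,-0.1],-0.12,1]
    - [[0,0,-0.1],-0.24,1]
    - [[0,0,-0.1],-0.12,1]
    - [[0,0,-0.1],0,1]
    - [[0,0,-0.1],0.12,1]
    - [[0,0,-0.15],0.24,1]
    - [[0,0,-0.15],0.12,1]
    - [[0,0,-0.15],0,1]
    - [[0,0,-0.15],-0.12,1]
    - [[0,0,-0.2],-0.24,1]
    - [[0,0,-0.2],-0.12,1]
    - [[0,0,-0.2],0,1]

```text
clock: 19.38
tool_pos: [0.5885, -0.1521, 0.1014]
orientation: [180.0, -0.0, 19.2]
force: [-0.6, 0.6, -0.0]
opening: 0.0087
gripper_force: 30.0
```

```bash
python3 o.py
```

```text
19.38 [ 0.5885 -0.1521  0.1014] [ 1.7999e+02 -5.0000e-02  1.9210e+01] F [-0.64  0.61 -0.03] M [ 0.194  0.268 -0.035] 0.008682586519491272 29.999749660491943
```

Emit:
apply_moves:
  commands:
    - [[0,0,-0.05],0.12,1]
    - [[0,0,-0.1],0.24,1]
    - [[0,0,-0.1],0.12,1]
    - [[0,0,-0.1],0,1]
    - [[0,0,-0.15],-0.12,1]
    - [[0,0,-0.15],-0.24,1]
    - [[0,0,-0.15],-0.12,1]
    - [[0,0,-0.2],0,1]
    - [[0,0,-0.2],0.12,1]
    - [[0,0,-0.25],0.24,1]
    - [[0,0,-0.25],0.12,1]
    - [[0,0,-0.3],0,1]
    - [[0,0,-0.3],-0.12,1]
    - [[0,0,-0.35],-0.24,1]
    - [[0,0,-0.35],-0.12,1]
    - [[0,0,-0.35],0,1]
    - [[0,0,-0.35],0,1]

```text
clock: 20.8
tool_pos: [0.5883, -0.1523, 0.0976]
orientation: [180.0, -0.0, 19.4]
force: [0.4, 0.8, 0.8]
opening: 0.0085
gripper_force: 30.0
```

```bash
python3 o.py
```

```text
20.8 [ 0.5883 -0.1523  0.0976] [ 1.800e+02 -1.000e-02  1.936e+01] F [0.45 0.8  0.83] M [-0.08   0.13   0.005] 0.008540247694336693 29.99465435743332
```

Emit:
apply_moves:
  commands:
    - [[0,0,-0.1],0,1]
    - [[0,0,-0.2],0,1]
    - [[0,0,-0.3],0,1]
    - [[0,0,-0.4],0,1]
    - [[0,0,-0.4],0,1]

```text
clock: 21.22
tool_pos: [0.5881, -0.1524, 0.0932]
orientation: [-180.0, 0.0, 19.0]
force: [-0.1, 0.1, -0.9]
opening: 0.009
gripper_force: 30.0
```

```bash
python3 o.py
```

```text
21.22 [ 0.5881 -0.1524  0.0932] [-1.7999e+02  2.0000e-02  1.8970e+01] F [-0.09  0.08 -0.86] M [-0.109  0.094 -0.039] 0.009004561370164211 29.996700882911682
```

In the pocket with no resistance; continue.

Emit:
apply_moves:
  commands:
    - [[0,0,-0.2],0,1]
    - [[0,0,-0.4],0,1]
    - [[0,0,-0.6],0,1]
    - [[0,0,-0.8],0,1]
    - [[0,0,-0.9],0,1]
    - [[0,0,-0.9],0,1]

```text
clock: 21.72
tool_pos: [0.5882, -0.1523, 0.0843]
orientation: [-180.0, 0.0, 19.0]
force: [0.0, -0.2, -0.7]
opening: 0.009
gripper_force: 30.0
```

```bash
python3 o.py
```

```text
21.72 [ 0.5882 -0.1523  0.0843] [-1.800e+02  1.000e-02  1.903e+01] F [ 0.02 -0.17 -0.66] M [-0.086  0.04  -0.027] 0.00896910819096535 29.99665081501007
```

Emit:
apply_moves:
  commands:
    - [[0,0,-0.1],0,1]
    - [[0,0,-0.2],0,1]
    - [[0,0,-0.3],0,1]
    - [[0,0,-0.3],0,1]
    - [[0,0,-0.3],0,1]

```text
clock: 22.13
tool_pos: [0.5883, -0.1523, 0.082]
orientation: [180.0, -0.0, 19.0]
force: [-1.9, 0.5, 4.2]
opening: 0.0087
gripper_force: 30.0
```

```bash
python3 o.py
```

```text
22.13 [ 0.5883 -0.1523  0.082 ] [ 1.7999e+02 -2.0000e-02  1.9040e+01] F [-1.9   0.48  4.24] M [0.436 0.703 0.004] 0.00866401068433252 30.000692009925842
```

Emit:
apply_moves:
  commands:
    - [[0,0,0],-0.1,1]
    - [[0,0,0],-0.2,1]
    - [[0,0,0],-0.3,1]
    - [[0,0,0],-0.4,1]
    - [[0,0,0],-0.5,1]
    - [[0,0,0],-0.6,1]
    - [[0,0,0],-0.7,1]
    - [[0,0,0],-0.8,1]
    - [[0,0,0],-0.9,1]
    - [[0,0,0],-1.0,1]
    - [[0,0,0],-1.1,1]
    - [[0,0,0],-1.2,1]
    - [[0,0,0],-1.3,1]
    - [[0,0,0],-1.4,1]
    - [[0,0,0],-1.45,1]
    - [[0,0,0],-1.45,1]

```text
clock: 23.47
tool_pos: [0.5888, -0.1511, 0.082]
orientation: [-179.9, 0.0, -64.2]
force: [-0.6, 7.2, 4.7]
opening: 0.0091
gripper_force: 30.0
```

```bash
python3 o.py
```

```text
23.47 [ 0.5888 -0.1511  0.082 ] [-1.799e+02  3.000e-02 -6.423e+01] F [-0.57  7.25  4.74] M [3.012 0.564 0.097] 0.009087464533426326 30.00370055437088
```

Emit:
apply_moves:
  commands:
    - [[0,0.1,0],-0.05,1]
    - [[0,0.1,0],-0.1,1]
    - [[0,0.1,0],-0.14,1]
    - [[0,0.1,0],-0.14,1]
    - [[0,0.1,0],-0.14,1]

```text
clock: 23.88
tool_pos: [0.5888, -0.1509, 0.082]
orientation: [-179.9, -0.0, -72.0]
force: [-0.8, 4.2, 5.5]
opening: 0.0092
gripper_force: 30.0
```

```bash
python3 o.py
```

```text
23.88 [ 0.5888 -0.1509  0.082 ] [-179.92   -0.    -71.97] F [-0.83  4.23  5.55] M [2.011 0.256 0.062] 0.009151035882000386 30.00286728143692
```

Emit:
apply_moves:
  commands:
    - [[0,0.05,0],-0.03,1]
    - [[0,0.05,0],-0.06,1]
    - [[0,0.05,0],-0.06,1]
    - [[0,0.05,0],-0.06,1]

```text
clock: 24.22
tool_pos: [0.5888, -0.1508, 0.082]
orientation: [-179.9, -0.0, -75.4]
force: [0.8, 3.8, 6.2]
opening: 0.0089
gripper_force: 30.1
```

```bash
python3 o.py
```

```text
24.22 [ 0.5888 -0.1508  0.082 ] [-1.7994e+02 -3.0000e-02 -7.5360e+01] F [0.76 3.79 6.2 ] M [1.306 0.008 0.37 ] 0.008866964695744587 30.065097212791443
```

Mz jumped to 0.37 N m, so the lock is at its stop. One visual check before handing in.

```bash
python3 - <<'E'
from h import *
a=ctrl.snapshot("scene");b=ctrl.snapshot("top")
R=lambda i,w,h:cv2.resize(i[:,:,::-1],(w,h),interpolation=cv2.INTER_CUBIC)
cv2.imwrite('pics/c5.png',np.hstack([R(b['img'][130:230,240:340],400,400),R(a['img'][165:245,245:325],400,400)]))
E
python3 o.py
```

```text
24.32 [ 0.5888 -0.1508  0.082 ] [-1.7994e+02 -2.0000e-02 -7.5350e+01] F [-0.18  3.46  4.38] M [1.379 0.049 0.322] 0.008971687482794404 30.064855813980103
```

View pics/c5.png

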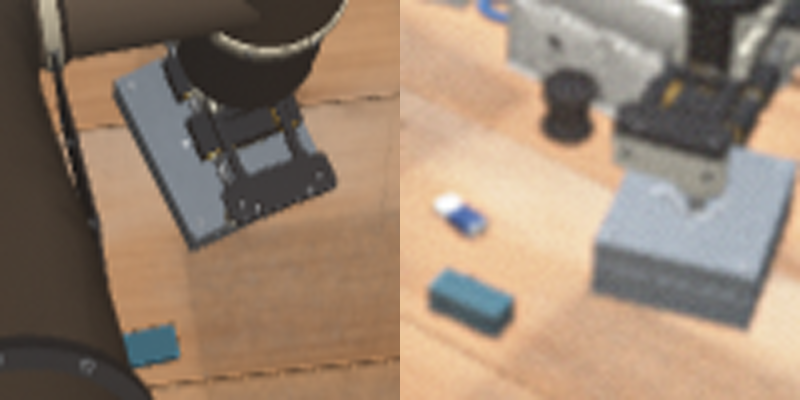

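The case stands upright on the bare desk at (470,300), the eraser and loupe look where they were, and the key is home with the ring's pointer no longer on the near side at (690,205). Handing in.

```bash
python3 -c "
from plant import ctrl
print(ctrl.close_job())"
```

```text
the job is handed in; nothing more can be done
None
```

I handed the job in at about 24 s: the card case stands upright on the bare desk, and the key is home and turned clockwise to the stop, still gripped against the spring. I pressed straight on the first pins once (about 14 N) before wiggling past both rows.

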